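Turn the indexed tote and stack its twin on it

ROBOT

A 6-joint arm with a two-finger parallel gripper is mounted at the origin on a cart in front of the work surface, level with it; the furniture and walls round the work are solid. World frame = base frame: x ahead of the robot, y to its left, z up, the work surface at z = 0. Lengths are in mm, angles in rad, forces in N, time in s.
With the tool pointing down it reaches from about 350 to 775 mm from the base axis. Payload 7.3 kg.
Tool frame: the origin (TCP) lies at the very end of the fingers, on their centre line; the grasp point (between the pads) lies 19 mm behind it (pinch_z is the distance from the TCP to the grasp point, in mm); z points along the fingers, y is the direction in which the jaws open and shut (so a half turn about z gives the same grasp; the last joint's range is limited). The gripper opens to 92 mm and grips with 3 to 60 N. Pads are 19 mm wide; open, the fingers measure 130 mm over their backs; the gripper's body (75 mm by 190 mm) begins 47 mm behind the grasp point.
Start: joints at [-1.467, 0.342, 1.524, -0, 1.275, -0.146], TCP at [129.807, -508.719, 226.741] pointing down, gripper open.
Joint ranges: [-2.53, 2.53], [-0.77, 2.02], [0.04, 2.7], [-1, 4.14], [0.28, 2.66], [-3.11, 3.11]. Speed limits (rad/s): [2.57, 2.57, 3.14, 3.14, 3.14, 3.14].

INTERFACE

Orientations are given as [roll, pitch, yaw] about the fixed x, y, z axes, in that order (R = Rz(yaw) Ry(pitch) Rx(roll)).
In Python, from plant import * gives the robot as it stands.
- The arm moves only by the tool step_arm, never from a script. Its argument "moves" is one flat list of numbers, 7 for each row, row after row: the shift along the tool's x, y, z scaled (see below), then the turn, a rotation vector about the tool's x, y, z scaled (see below), then the closure, from -1 (fully open) to 1 (shut). A call has 1 to 8 rows; each row shifts and turns the pose as measured when the row begins, along the tool's axes as they then stand; what a row does not reach is not made up. The controller multiplies each number of a shift by 2 cm and each number of a turn by 4 degrees. A row lasts 1/12 s, in which the tool goes at most 41.7 mm and 7.16 degrees, less where a joint would pass 70% of its speed; a pose out of reach is approached as far as the arm can. A call with a number of a shift or a turn outside -1 to 1 is refused whole. A call with a gripper value outside its range is refused whole. The fingers move at their own pace and stop on an object; the grip force is fixed at half the most. Time passes only in rows, so rows that do not move let the fingers close. It gives the time, the measured TCP pose, the force and the opening at its end, in the units of the state.
- get_obs(): the state, without advancing time (a new reading comes with each control period).
- capture(name): name is "scene" or "side" or "wrist"; returns the picture (420x560x3 uint8, red, green, blue); there is no depth.
- get_calibration(name): a dict with "mtx" (3x3 intrinsics, pixels), "k1" (the pictures are not rectified: a ray, as slopes to the right and down, at radius r is drawn at 1 + k1 r^2 times it, then the intrinsics apply), "eye" and "orientation" of the camera in the world; the wrist camera has in their place "mount" (4x4, takes a point from camera to tool coordinates, whose origin is the TCP and whose axes are the flange's). Camera axes: x right, y down, z forward; pixel columns grow to the right and rows downward; lengths in mm; the calibration is good to about 2 mm. A picture is of the moment at which its call begins: read the wrist's pose just before it. get_calibration takes no time and is no camera call.
- close_job(): hands the job in, once; it reports no verdict.
The state is a dict: "time": time; "joint_positions": joint angles; "dq": joint speeds; "tau": joint torques, N m; "tool_pos": TCP position; "tcp_rot": TCP orientation; "contact_force": force on the tool from outside, world axes, zero at the start; "moment": the same for the moment, N m; "grip_width": finger opening in mm.
Only numpy, scipy, OpenCV 4.12 (cv2) and the standard library are available. Lean on these libraries where they do the work, as an engineer would, in place of code of your own. Each camera call takes 0.05 s, during which the arm holds its last target.

TASK

The blue tote on the little turntable faces the wrong way: first turn it until its orange end is at the yellow pointer on the turntable's base. Then set the grey tote gently on top, turned the opposite way (its orange end over the blue tote's plain end), so that it stands level on the blue tote's ledges instead of nesting down onto the collet inside. Do not shove the can, the dropper bottle, the magnet block or the brass weight about, and do not let the grey tote press on the collet.

Things in the scene. Friction and masses are not known exactly. Their poses are not given: they have to be found in the camera images.
- index_base: dark round fixed turntable base, 152 mm across, 10 mm high, on the worktop; origin at the centre of its underside, on the turning axis. A small yellow pointer block (18 mm wide) lies on its top at +x, 69 mm from the axis. Its place and yaw vary
- index_disc (a joint): angle (rad, counter-clockwise from above) of the aluminium disc, 120 mm across, top 18 mm above the worktop, with the blue tote clipped on. At 0 and equally at 6.28 the tote's orange end is at the yellow pointer; limits -0.6 and 6.9. Starts between 1.2 and 5.08, turns either way with light friction (about 1.5 N pushed at the tote's end), stays where it is left
- lower_seat (a point): point on the turning axis, level with the four ledges inside the blue tote on which a stacked tote's feet rest: 42 mm above the blue tote's underside, 60 mm above the worktop. x points to the blue tote's orange end, z up. The blue tote is centred on the axis, same shape as the grey one; its underside is 18 mm, its rim 68 mm above the worktop
- lower_orange (a point): middle of the rim's top edge at the blue tote's orange end, 46 mm from the axis, axes as lower_seat
- top_mid (a point): centre, half-way up, of the loose grey stack-nest tote: rim 92 (x) by 58 mm (y) outside, 50 mm high, 0.12 kg, walls 3 mm. x points to its orange end, z up. An upright rim band 10 mm high runs round the top; below it the walls draw in to 76 x 44 mm at the bottom. It can be gripped across the 58 mm width at mid-length. Starts on the worktop at any yaw
- top_foot (a point): centre of the grey tote's underside, axes as top_mid. Turned opposite to the blue tote it stacks, this point coming to lower_seat, with about 3 mm play each way as it enters the rim; turned the same way it drops deeper, on to the collet
- top_orange (a point): middle of the rim's top edge at the grey tote's orange end
- collet: steel collet 16 mm across, 28 mm high, standing in the blue tote by the turning axis; origin at its underside
- can: pale steel can with lid, 58 mm across, 110 mm high, 120 to 160 mm from the turning axis beyond the pointer; bystander; origin at the centre of its underside
- dropper: amber dropper bottle, 31 mm across, 94 mm high, 115 to 155 mm from the turning axis on the side away from the pointer; bystander; origin at the centre of its underside
- magnet: red magnet block 39 x 35 x 53 mm, standing off the grey tote's orange end; bystander; origin at the centre of its underside
- weight: brass weight 31 mm across, 51 mm high, standing beside the grey tote's +y side; bystander; origin at the centre of its underside

How it is judged:
By the outcome, as a careful person would: the job done as asked, in the order asked, and still so for the second after the job is handed in, with the robot touching nothing.
It also fails if it takes over 54 s, if anything falls off the work surface, if the arm or the gripper's body presses on something with over 40 N, if the wrist force passes 120 N, or if a joint passes its speed limit or range.

## Working session

There is one attempt and no reset: what is moved stays moved. The work goes in short steps, Python scripts to look and compute and a tool call to move; the robot and the scene stay as the last step left them, time stands still between calls to the robot, and variables do not carry over. Pictures are saved under pics/ and viewed, and the job is handed in when it is done.

Besides the shell and the picture viewer there is one more tool, called after "Emit:" by a JSON object that holds its "op" and its "data". step_arm: Moves the arm, as the interface text tells. Shifts and turns lie within -1 to 1; 1 stands for 2 cm of shift or 4 degrees of turn. Its arguments: {"type":"object","properties":{"moves":{"type":"array"}},"required":["moves"]}

```bash
ls; mkdir -p pics
python3 - <<'E'
from plant import *
import cv2
print(get_obs())
for n in ["scene","side","wrist"]:
    print(n,get_calibration(n))
    cv2.imwrite(f"pics/{n}0.png",cv2.cvtColor(capture(n),cv2.COLOR_RGB2BGR))
E
```

```text
pics
{'time': 0.0, 'joint_positions': array([-1.46698451e+00,  3.42745761e-01,  1.52502966e+00, -6.63344326e-05,
        1.27538422e+00, -1.45995859e-01]), 'dq': array([-2.44662563e-04, -1.68929743e-03,  7.57825023e-05, -2.00826453e-04,
       -4.38304033e-04,  4.98202294e-04]), 'tau': array([ 9.57908669e-04, -4.31235945e+01, -2.44217777e+01,  7.19769322e-02,
        5.58606035e-02, -1.18721473e-04]), 'tool_pos': array([ 129.75001593, -508.28899706,  226.02859259]), 'tcp_rot': array([-3.14003312e+00, -1.65204796e-04,  2.49826908e-01]), 'contact_force': array([-0.95587951,  0.34539139,  0.68130145]), 'moment': array([ 0.03697477,  0.0170823 , -0.01019779]), 'grip_width': 91.71054793397923}
scene {'mtx': array([[473.08700278,   0.        , 277.9241002 ],
       [  0.        , 473.08700278, 207.49259108],
       [  0.        ,   0.        ,   1.        ]]), 'k1': -0.03610222678308067, 'eye': array([-72.35498209, 704.3364402 , 522.95848678]), 'orientation': array([-2.02499984, -0.02423398, -2.41989091])}
side {'mtx': array([[378.97964642,   0.        , 283.69832039],
       [  0.        , 378.97964642, 209.53484223],
       [  0.        ,   0.        ,   1.        ]]), 'k1': 0.009941830521566709, 'eye': array([ 300.8015839 , -662.55907072,  588.43008699]), 'orientation': array([-2.18376489,  0.01005061, -0.34200252])}
wrist {'mtx': array([[367.31977685,   0.        , 284.67814542],
       [  0.        , 367.31977685, 211.96241956],
       [  0.        ,   0.        ,   1.        ]]), 'k1': 0.016051931538309302, 'mount': array([[ 1.17931128e-04, -9.63923304e-01, -2.66180110e-01,
         7.18723759e+01],
       [ 9.99999920e-01,  1.21649073e-05,  3.98997059e-04,
         3.48107462e-02],
       [-3.81364507e-04, -2.66180136e-01,  9.63923228e-01,
        -1.59276832e+02],
       [ 0.00000000e+00,  0.00000000e+00,  0.00000000e+00,
         1.00000000e+00]])}
```

View pics/scene0.png

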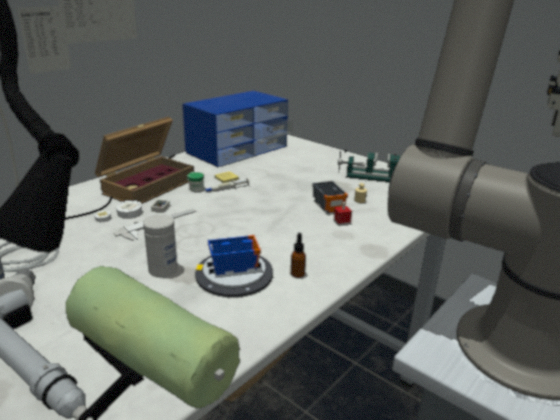

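View pics/side0.png

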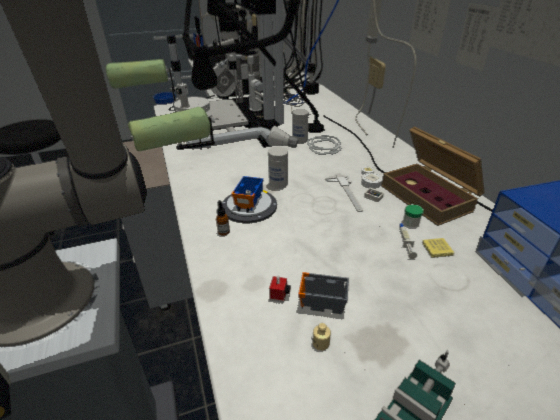

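View pics/wrist0.png

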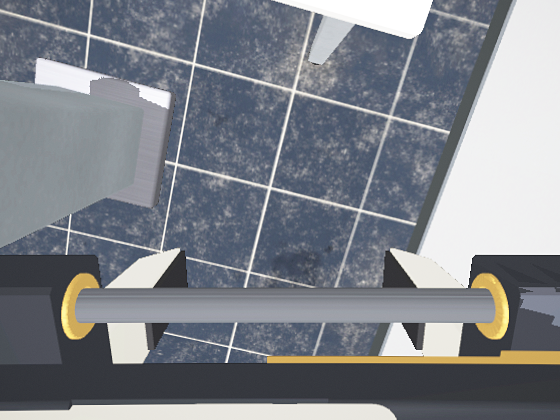

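The scene and side views show everything: turntable about (234,272) in scene and (249,205) in side, grey tote at (323,291) in side with its orange end to the left, magnet (280,288), weight (321,336). The yellow pointer is towards the can.

```bash
cat > h.py <<'E'
from plant import *
import numpy as np, cv2
from scipy.spatial.transform import Rotation as R
def cam(n,obs=None):
    c=get_calibration(n)
    if n=="wrist":
        o=obs or get_obs(); M=c["mount"]; Rt=R.from_euler("xyz",o["tcp_rot"]).as_matrix()
        return c["mtx"],c["k1"],Rt@M[:3,3]+o["tool_pos"],Rt@M[:3,:3]
    return c["mtx"],c["k1"],np.array(c["eye"]),R.from_euler("xyz",c["orientation"]).as_matrix()
def ray(C,uv):
    K,k1,e,Rm=C; uv=np.atleast_2d(np.array(uv,float))
    d=cv2.undistortPoints(uv.reshape(-1,1,2),K,np.array([k1,0,0,0.])).reshape(-1,2)
    return np.c_[d,np.ones(len(d))]@Rm.T
def onplane(C,uv,z):
    d=ray(C,uv); e=C[2]; return e+d*((z-e[2])/d[:,2])[:,None]
def proj(C,P):
    K,k1,e,Rm=C; P=np.atleast_2d(np.array(P,float)); q=(P-e)@Rm
    return cv2.projectPoints(q.reshape(-1,1,3),np.zeros(3),np.zeros(3),K,np.array([k1,0,0,0.]))[0].reshape(-1,2)
def save(n,name):
    im=cv2.cvtColor(capture(n),cv2.COLOR_RGB2BGR); cv2.imwrite(f"pics/{name}.png",im); return im
E
python3 - <<'E'
from h import *
s=cam("scene"); d=cam("side")
for nm,z,a,b in [("disc",10,(234,272),(249,206)),("pointer",12,(200,268),None),("can",0,(162,272),(278,185)),("drop",0,(298,274),(222,231)),("mag",0,(343,221),(280,297)),("weight",0,(361,200),(321,346)),
  ("greyrim",50,(324,188),(325,279)),("blue top orange",68,(257,240),(241,195))]:
    print(nm,onplane(s,a,z).round(0), b and onplane(d,b,z).round(0))
# crops
for n,r in [("scene",(180,290,140,400)),("side",(160,360,190,370))]:
    im=cv2.imread(f"pics/{n}0.png")[r[0]:r[1],r[2]:r[3]]
    f=min(800/im.shape[1],600/im.shape[0]); cv2.imwrite(f"pics/{n}0c.png",cv2.resize(im,None,fx=f,fy=f,interpolation=cv2.INTER_CUBIC)); print(f)
E
```

```text
disc [[486. 179.  10.]] [[489. 162.  10.]]
pointer [[542. 217.  12.]] None
can [[599. 265.   0.]] [[602. 253.   0.]]
drop [[401.  87.   0.]] [[400.  94.   0.]]
mag [[ 465. -162.    0.]] [[ 465. -161.    0.]]
weight [[ 499. -295.    0.]] [[ 496. -294.    0.]]
greyrim [[ 550. -195.   50.]] [[ 549. -190.   50.]]
blue top orange [[470. 132.  68.]] [[464. 134.  68.]]
3.076923076923077
3.0
```

```bash
ls -la pics
```

```text
total 1756
drwxr-xr-x 2 agent agent   4096 Dec  7 00:05 .
drwxr-xr-x 3 agent agent   4096 Dec  7 00:05 ..
-rw-r--r-- 1 agent agent 377726 Dec  7 00:05 scene0.png
-rw-r--r-- 1 agent agent 305898 Dec  7 00:05 scene0c.png
-rw-r--r-- 1 agent agent 395599 Dec  7 00:05 side0.png
-rw-r--r-- 1 agent agent 336806 Dec  7 00:05 side0c.png
-rw-r--r-- 1 agent agent 361543 Dec  7 00:05 wrist0.png
```

View pics/scene0c.png

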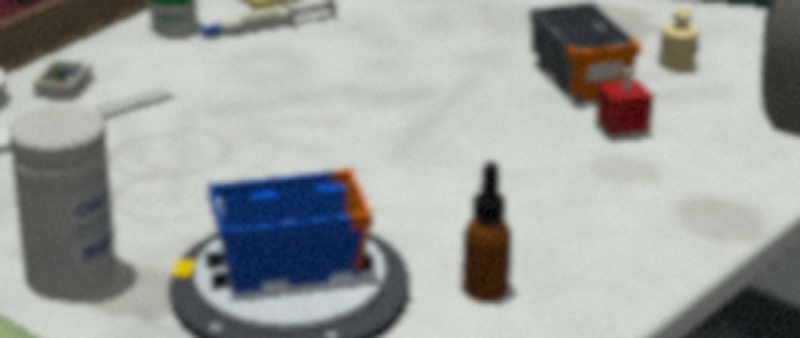

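View pics/side0c.png

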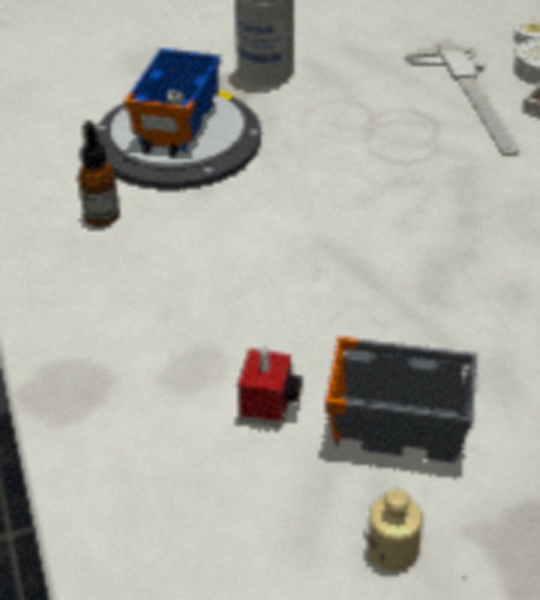

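Emit:
{"op": "step_arm", "data": {"moves": [1, -0.42, 0, 0, 0, 0, -1, 1, -0.42, 0, 0, 0, 0, -1, 1, -0.42, 0, 0, 0, 0, -1, 1, -0.42, 0, 0, 0, 0, -1, 1, -0.42, 0, 0, 0, 0, -1, 1, -0.42, 0, 0, 0, 0, -1, 1, -0.42, 0, 0, 0, 0, -1, 1, -0.42, 0, 0, 0, 0, -1]}}

```text
time: 0.82
tool_pos: [269.9, -401.0, 223.5]
tcp_rot: [-3.136, 0.001, 0.242]
contact_force: [-0.4, 1.1, 0.5]
grip_width: 91.7
```

Emit:
{"op": "step_arm", "data": {"moves": [1, -0.42, 0, 0, 0, 0, -1, 1, -0.42, 0, 0, 0, 0, -1, 1, -0.42, 0, 0, 0, 0, -1, 1, -0.42, 0, 0, 0, 0, -1, 1, -0.42, 0, 0, 0, 0, -1, 1, -0.42, 0, 0, 0, 0, -1, 1, -0.42, 0, 0, 0, 0, -1, 1, -0.42, 0, 0, 0, 0, -1]}}

```text
time: 1.48
tool_pos: [414.7, -290.0, 222.0]
tcp_rot: [-3.132, 0.003, 0.242]
contact_force: [-1.1, -0.2, -0.8]
grip_width: 91.7
```

Emit:
{"op": "step_arm", "data": {"moves": [1, -0.4, 0, 0, 0, 0, -1, 1, -0.4, 0, 0, 0, 0, -1, 1, -0.4, 0, 0, 0, 0, -1, 1, -0.4, 0, 0, 0, 0, -1, 1, -0.4, 0, 0, 0, 0, -1, 1, -0.4, 0, 0, 0, 0, -1, 0, 0, 0, 0, 0, 0, -1]}}

```text
time: 2.07
tool_pos: [526.1, -206.8, 219.8]
tcp_rot: [-3.128, 0.005, 0.245]
contact_force: [0.2, 1.0, -0.4]
grip_width: 91.4
```

Run:
```python
from h import *
import pickle
o=get_obs(); C=cam("wrist",o); save("wrist","w1"); pickle.dump(C,open("C1.pkl","wb")); print(o["tool_pos"],o["tcp_rot"],o["dq"].round(3))
```

```text
[ 526.13817357 -206.77688402  219.78893617] [-3.12811643  0.00484826  0.24500591] [-0.024 -0.006  0.03  -0.032  0.003 -0.031]
```

View pics/w1.png

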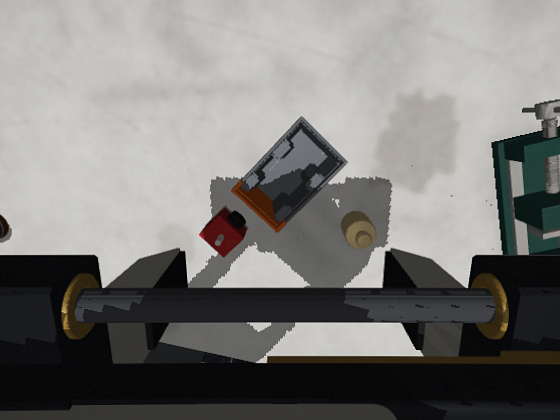

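Run:
```python
from h import *
im=cv2.imread("pics/w1.png")[95:265,180:400]
cv2.imwrite("pics/w1c.png",cv2.resize(im,None,fx=3.5,fy=3.5,interpolation=cv2.INTER_NEAREST))
```

```text
(no output)
```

View pics/w1c.png

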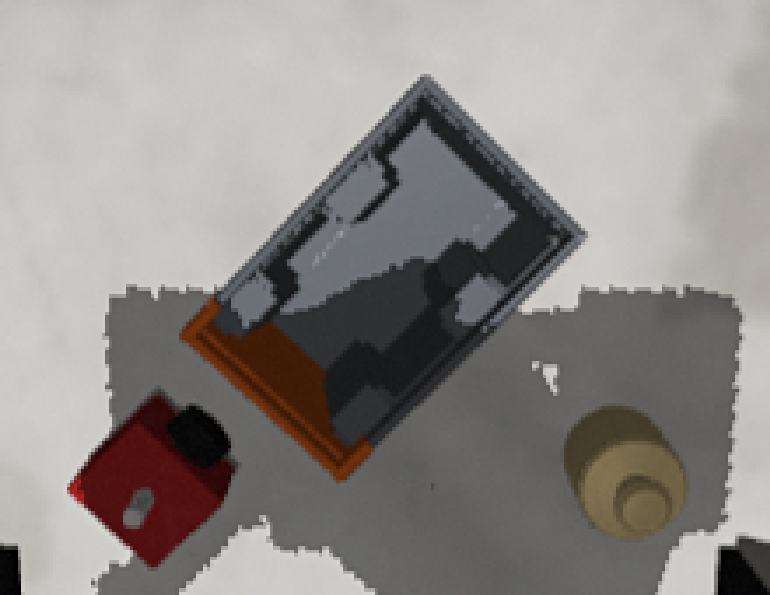

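Run:
```python
from h import *
import pickle
C=pickle.load(open("C1.pkl","rb"))
uv=np.array([(425,75),(585,235),(341,480),(180,336)])/3.5+[180,95]-.4
P=onplane(C,uv,50); print(P.round(1)); print([np.linalg.norm(P[i]-P[(i+1)%4]).round(1) for i in range(4)])
c=P.mean(0); d=(P[2]+P[3]-P[0]-P[1])/2; th=np.arctan2(d[1],d[0]); print("centre",c,"orange dir",np.degrees(th)%360)
e=P[1]-P[0]-(P[3]-P[2]);print("from y",np.degrees(np.arctan2(*(e[[1,0]])))%180)
y=np.array([-np.sin(th),np.cos(th)]);x=np.array([np.cos(th),np.sin(th)])
for n,p,z in [("mag bot",(248,562),53),("magface",(205,470),53),("mag blk",(212,440),53),("weight",(632,485),38)]:
    w=onplane(C,np.array([p])/3.5+[180,95],z)[0]; q=w[:2]-c[:2]; print(n,w.round(0),"local",q@x,q@y)
```

```text
[[ 593.4 -202.3   50. ]
 [ 565.2 -251.9   50. ]
 [ 485.8 -207.2   50. ]
 [ 514.  -156.9   50. ]]
[np.float64(57.1), np.float64(91.1), np.float64(57.7), np.float64(91.5)]
centre [ 539.58541498 -204.60396916   50.        ] orange dir 150.4495173603222
from y 60.51271170928935
mag bot [ 457. -189.   53.] local 79.47601937490008 26.622102793104734
magface [ 480. -172.   53.] local 67.86933659091525 0.5985785384894828
mag blk [ 489. -172.   53.] local 60.314715712544896 -3.633007689567906
weight [ 500. -287.   38.] local -6.383212689594009 91.47531414704365
```

The wrist view shows the grey tote with rim corners at about (301,116), (347,162), (277,232), (231,190). That puts its centre at (540,-205), with the orange end at 150° and a measured size of 57x91 mm. The magnet and weight leave enough room for the fingers, so I'm going to the turntable next.

Emit:
{"op": "step_arm", "data": {"moves": [0.14, -1, 0, 0, 0, 0, -1, 0.14, -1, 0, 0, 0, 0, -1, 0.14, -1, 0, 0, 0, 0, -1, 0.14, -1, 0, 0, 0, 0, -1, 0.14, -1, 0, 0, 0, 0, -1, 0.14, -1, 0, 0, 0, 0, -1, 0.14, -1, 0, 0, 0, 0, -1, 0.14, -1, 0, 0, 0, -1, -1]}}

```text
time: 2.78
tool_pos: [501.6, -49.6, 218.8]
tcp_rot: [-3.128, 0.013, 0.305]
contact_force: [0.1, 0.8, 0.3]
grip_width: 91.8
```

Emit:
{"op": "step_arm", "data": {"moves": [0.21, -0.98, 0, 0, 0, -1, -1, 0.28, -0.96, 0, 0, 0, -1, -1, 0.34, -0.94, 0, 0, 0, -1, -1, 0.41, -0.91, 0, 0, 0, -1, -1, 0.47, -0.88, 0, 0, 0, -1, -1, 0.53, -0.85, 0, 0, 0, -1, -1, 0.59, -0.81, 0, 0, 0, -1, -1, 0.64, -0.77, 0, 0, 0, -1, -1]}}

```text
time: 3.45
tool_pos: [478.6, 109.5, 219.9]
tcp_rot: [-3.121, 0.008, 0.884]
contact_force: [-1.2, 0.9, -0.7]
grip_width: 91.9
```

Emit:
{"op": "step_arm", "data": {"moves": [0.69, -0.72, 0, 0, 0, -1, -1, 0.74, -0.67, 0, 0, 0, -1, -1, 0.79, -0.62, 0, 0, 0, -1, -1, 0, 0, 0, 0, 0, 0, -1, 0, 0, 0, 0, 0, 0, -1]}}

```text
time: 3.87
tool_pos: [468.3, 169.9, 220.0]
tcp_rot: [-3.119, 0.006, 1.107]
contact_force: [0.1, 0.1, 0.2]
grip_width: 91.9
```

Run:
```python
from h import *
import pickle
o=get_obs(); C=cam("wrist",o); im=save("wrist","w2"); pickle.dump(C,open("C2.pkl","wb")); print(o["tool_pos"],o["tcp_rot"],o["joint_positions"].round(3),o["dq"].round(3))
```

```text
[468.32722818 169.91813212 220.04306782] [-3.118721    0.00602413  1.1068607 ] [0.188 0.311 1.59  0.01  1.263 0.649] [ 0.014 -0.002  0.007  0.01  -0.001 -0.017]
```

View pics/w2.png

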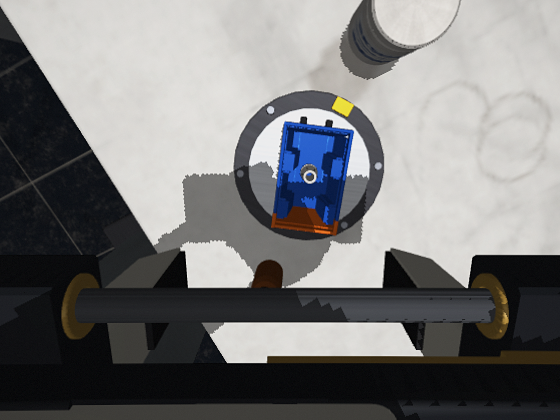

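Run:
```python
from h import *
im=cv2.imread("pics/w2.png")[80:250,220:400]
cv2.imwrite("pics/w2c.png",cv2.resize(im,None,fx=3.5,fy=3.5,interpolation=cv2.INTER_NEAREST))
```

```text
(no output)
```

View pics/w2c.png

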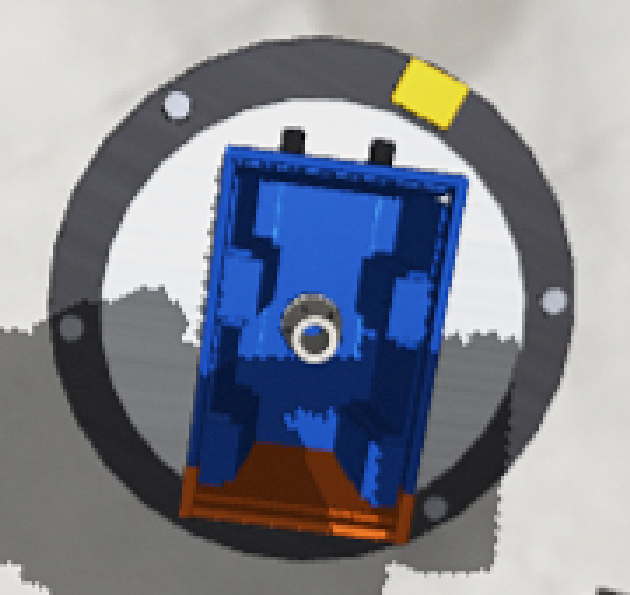

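Run:
```python
from h import *
import pickle
C=pickle.load(open("C2.pkl","rb"))
f=lambda a,z: onplane(C,np.array(a,float)/3.5+[220,80]-.4,z)
P=f([(226,147),(467,178),(409,544),(181,517)],68); print(P.round(1),[np.linalg.norm(P[i]-P[(i+1)%4]).round(1) for i in range(4)])
c=P.mean(0); d=P[2]+P[3]-P[0]-P[1]; e=P[1]+P[2]-P[0]-P[3]; th=np.arctan2(d[1],d[0])
print("tote c",c.round(1),np.degrees(th)%360,"perp",np.degrees(np.arctan2(e[1],e[0]))%360)
B=f([(50,300),(573,298),(312,36),(312,560),(130,110),(497,486),(130,486)],10); 
A=np.c_[2*B[:,:2],np.ones(len(B))]; s=np.linalg.lstsq(A,(B[:,:2]**2).sum(1),rcond=None)[0]; print("base c",s[:2],"R",np.sqrt(s[2]+s[:2]@s[:2]))
p=f([(407,58),(468,84),(445,131),(392,102)],14); print("pointer",p.round(1)); q=p.mean(0)[:2]-s[:2]; print(np.linalg.norm(q),np.degrees(np.arctan2(q[1],q[0])))
q=p.mean(0)[:2]-c[:2]; print(np.linalg.norm(q),np.degrees(np.arctan2(q[1],q[0])))
for a,b in[(0,1),(3,2),(1,2),(0,3)]:
    v=p[b]-p[a]; print("edge",np.degrees(np.arctan2(v[1],v[0])),np.linalg.norm(v))
```

```text
[[492.8 226.9  68. ]
 [540.4 195.2  68. ]
 [490.5 118.1  68. ]
 [441.6 150.2  68. ]] [np.float64(57.1), np.float64(91.7), np.float64(58.5), np.float64(92.2)]
tote c [491.3 172.6  68. ] 236.68148381794296 perp 326.5314083837616
base c [491.89705064 173.29273389] R 75.5399247315171
pointer [[544.9 224.7  14. ]
 [556.8 211.2  14. ]
 [546.3 202.8  14. ]
 [536.5 216.2  14. ]]
67.64787176643776 36.7168724074256
68.5214239329527 36.8939521662421
edge -48.51916320488923 18.02235373729827
edge -53.996392121435406 16.585061948414932
edge -141.15008244795547 13.511065264631393
edge -134.23337410667676 11.947185215471327
```

Blue tote: centre (491.3,172.6), orange end at 236.7°, size 58x92 checks out. The base circle centre agrees within 1 mm, and the pointer is at about 37°. The plan is to grip across the middle on the axis, then turn about +160°.

Emit:
{"op": "step_arm", "data": {"moves": [0.39, 0.44, 0, -0.32, 0.09, 0.84, -1, 0.39, 0.44, 0, 0, 0, 0.84, -1, 0, 0, 1, 0, 0, 0, -1, 0, 0, 1, 0, 0, 0, -1, 0, 0, 1, 0, 0, 0, -1, 0, 0, 0, 0, 0, 0, -1]}}

```text
time: 4.42
tool_pos: [494.2, 166.7, 159.3]
tcp_rot: [3.137, -0.0, 0.967]
contact_force: [-1.2, 0.0, -0.5]
grip_width: 92.0
```

```bash
cat > goto.py <<'E'
# prints shift (in units of 20mm) & turn (units of 4deg) in tool axes to a target x y z yawdeg, level tool
from h import *
import sys
x,y,z,yaw=map(float,sys.argv[1:5]); o=get_obs()
Rt=R.from_euler("xyz",o["tcp_rot"]); T=R.from_euler("xyz",[np.pi,0,np.radians(yaw)])
print("pos",o["tool_pos"].round(1),"rpy deg",np.degrees(o["tcp_rot"]).round(2),"F",o["contact_force"].round(1),"w",o["grip_width"].round(1),"t",o["time"])
print("shift",(Rt.inv().apply(np.array([x,y,z])-o["tool_pos"])/20).round(2),"turn",(np.degrees((Rt.inv()*T).as_rotvec())/4).round(2))
E
python3 goto.py 491.6 173 50 56.7
```

```text
Traceback (most recent call last):
  File "goto.py", line 6, in <module>
    print("pos",o["tool_pos"].round(1),"rpy deg",np.degrees(o["tcp_rot"]).round(2),"F",o["contact_force"].round(1),"w",o["grip_width"].round(1),"t",o["time"])
                                                                                                                       ^^^^^^^^^^^^^^^^^^^^^
AttributeError: 'float' object has no attribute 'round'
```

```bash
sed -i 's/o\["grip_width"\].round(1)/round(o["grip_width"],1)/' goto.py; python3 goto.py 491.6 173 50 56.7
```

```text
pos [494.2 166.7 159.3] rpy deg [ 1.7972e+02 -2.0000e-02  5.5400e+01] F [-1.2  0.  -0.5] w 92.0 t 4.4167
shift [ 0.18 -0.31  5.46] turn [ 0.07 -0.01 -0.32]
```

Emit:
{"op": "step_arm", "data": {"moves": [0.18, -0.31, 0.9, 0.07, 0, -0.32, -1, 0, 0, 0.9, 0, 0, 0, -1, 0, 0, 0.9, 0, 0, 0, -1, 0, 0, 0.9, 0, 0, 0, -1, 0, 0, 0, 0, 0, 0, -1]}}

```text
time: 4.83
tool_pos: [494.2, 167.7, 88.9]
tcp_rot: [3.138, -0.002, 0.979]
contact_force: [-1.1, -0.5, 0.7]
grip_width: 91.9
```

```bash
python3 goto.py 491.6 173 50 56.7
```

```text
pos [494.2 167.7  88.9] rpy deg [ 1.7978e+02 -1.2000e-01  5.6110e+01] F [-1.1 -0.5  0.7] w 91.9 t 4.8333
shift [ 0.14 -0.26  1.94] turn [ 0.05 -0.03 -0.15]
```

Emit:
{"op": "step_arm", "data": {"moves": [0.14, -0.26, 0.6, 0.05, 0, -0.15, -1, 0.14, -0.26, 0.7, 0, 0, -0.1, -1, 0, 0, 0.6, 0, 0, 0, -1, 0, 0, 0, 0, 0, 0, -1]}}

```text
time: 5.17
tool_pos: [492.4, 175.5, 55.3]
tcp_rot: [3.137, -0.005, 0.991]
contact_force: [-0.9, -0.3, 0.9]
grip_width: 91.8
```

```bash
python3 goto.py 491.6 173 50 56.7; python3 -c "
from h import *
save('wrist','w3')"
```

```text
pos [492.4 175.5  55.3] rpy deg [179.72  -0.31  56.78] F [-0.9 -0.3  0.9] w 91.8 t 5.1667
shift [-0.13  0.03  0.26] turn [ 0.07 -0.08  0.02]
```

View pics/w3.png

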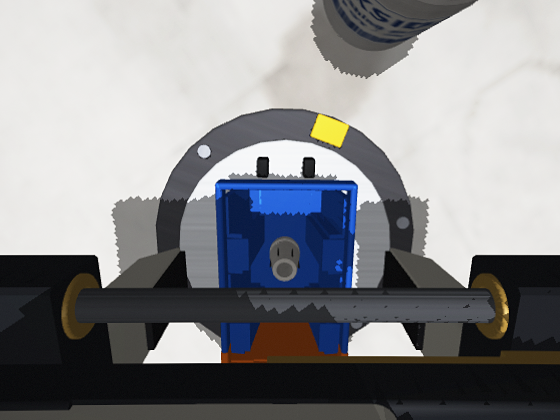

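The jaws straddle the blue tote, tote x 217–357, jaws 186–384, roughly centred. Closing.

Emit:
{"op": "step_arm", "data": {"moves": [-0.13, 0.03, 0.26, 0.07, -0.08, 0.02, -1, 0, 0, 0, 0, 0, 0, 1, 0, 0, 0, 0, 0, 0, 1, 0, 0, 0, 0, 0, 0, 1, 0, 0, 0, 0, 0, 0, 1, 0, 0, 0, 0, 0, 0, 1]}}

```text
time: 5.72
tool_pos: [494.0, 172.8, 56.1]
tcp_rot: [3.139, -0.005, 0.986]
contact_force: [-11.4, 11.2, 3.6]
grip_width: 63.2
```

```bash
python3 goto.py 491.6 173 50 56.7
```

```text
pos [494.  172.8  56.1] rpy deg [179.85  -0.28  56.48] F [-11.4  11.2   3.6] w 63.2 t 5.7167
shift [-0.06 -0.11  0.3 ] turn [ 0.04 -0.07 -0.06]
```

Emit:
{"op": "step_arm", "data": {"moves": [0, -0.12, 0.1, 0, 0, 0, 1, 0, 0, 0, 0, 0, 0, 1, 0, 0, 0, 0, 0, 0, 1]}}

```text
time: 5.97
tool_pos: [491.8, 174.3, 55.0]
tcp_rot: [3.139, -0.005, 0.986]
contact_force: [1.4, -0.5, -3.2]
grip_width: 57.3
```

Gripped (57.3 mm). Now turning counter-clockwise, watching the force.

Emit:
{"op": "step_arm", "data": {"moves": [0, 0, 0, 0, 0, -0.5, 1, 0, 0, 0, 0, 0, -1, 1, 0, 0, 0, 0, 0, -1, 1, 0, 0, 0, 0, 0, -1, 1]}}

```text
time: 6.3
tool_pos: [491.5, 174.4, 54.9]
tcp_rot: [3.139, -0.004, 1.237]
contact_force: [0.7, -0.4, -0.4]
grip_width: 57.7
```

Emit:
{"op": "step_arm", "data": {"moves": [0, 0, 0, 0, 0, -1, 1, 0, 0, 0, 0, 0, -1, 1, 0, 0, 0, 0, 0, -1, 1, 0, 0, 0, 0, 0, -1, 1, 0, 0, 0, 0, 0, -1, 1, 0, 0, 0, 0, 0, -1, 1, 0, 0, 0, 0, 0, -1, 1, 0, 0, 0, 0, 0, -1, 1]}}

```text
time: 6.97
tool_pos: [490.8, 174.5, 54.9]
tcp_rot: [3.14, -0.004, 1.822]
contact_force: [-0.2, -0.4, 0.2]
grip_width: 57.1
```

```bash
python3 goto.py 491.6 173 55 217
```

```text
pos [490.8 174.5  54.9] rpy deg [179.92  -0.22 104.41] F [-0.2 -0.4  0.2] w 57.1 t 6.9667
shift [-0.08  0.02 -0.  ] turn [ 7.000e-02 -2.000e-02 -2.815e+01]
```

Emit:
{"op": "step_arm", "data": {"moves": [0, 0, 0, 0, 0, -1, 1, 0, 0, 0, 0, 0, -1, 1, 0, 0, 0, 0, 0, -1, 1, 0, 0, 0, 0, 0, -1, 1, 0, 0, 0, 0, 0, -1, 1, 0, 0, 0, 0, 0, -1, 1, 0, 0, 0, 0, 0, -1, 1, 0, 0, 0, 0, 0, -1, 1]}}

```text
time: 7.63
tool_pos: [490.2, 174.1, 54.9]
tcp_rot: [3.14, -0.004, 2.409]
contact_force: [-0.8, 0.2, 0.3]
grip_width: 57.6
```

Emit:
{"op": "step_arm", "data": {"moves": [0, 0, 0, 0, 0, -1, 1, 0, 0, 0, 0, 0, -1, 1, 0, 0, 0, 0, 0, -1, 1, 0, 0, 0, 0, 0, -1, 1, 0, 0, 0, 0, 0, -1, 1, 0, 0, 0, 0, 0, -1, 1, 0, 0, 0, 0, 0, -1, 1, 0, 0, 0, 0, 0, -1, 1]}}

```text
time: 8.3
tool_pos: [489.9, 173.5, 54.9]
tcp_rot: [3.14, -0.005, 2.996]
contact_force: [-0.6, 0.2, -0.9]
grip_width: 57.5
```

Emit:
{"op": "step_arm", "data": {"moves": [0, 0, 0, 0, 0, -1, 1, 0, 0, 0, 0, 0, -1, 1, 0, 0, 0, 0, 0, -1, 1, 0, 0, 0, 0, 0, -1, 1, 0, 0, 0, 0, 0, -1, 1, 0, 0, 0, 0, 0, -1, 1, 0, 0, 0, 0, 0, -1, 1, 0, 0, 0, 0, 0, -1, 1]}}

```text
time: 8.97
tool_pos: [490.0, 172.8, 54.9]
tcp_rot: [3.139, -0.004, -2.699]
contact_force: [0.8, -0.9, -0.9]
grip_width: 57.3
```

```bash
python3 goto.py 491.6 173 55 217
```

```text
pos [490.  172.8  54.9] rpy deg [ 179.84   -0.24 -154.66] F [ 0.8 -0.9 -0.9] w 57.3 t 8.9667
shift [-0.08 -0.03 -0.  ] turn [ 0.05 -0.06 -2.92]
```

Emit:
{"op": "step_arm", "data": {"moves": [0, 0, 0, 0, 0, -1, 1, 0, 0, 0, 0, 0, -1, 1, 0, 0, 0, 0, 0, -0.75, 1, 0, 0, 0, 0, 0, 0, 1, 0, 0, 0, 0, 0, 0, 1]}}

```text
time: 9.38
tool_pos: [490.1, 172.6, 54.9]
tcp_rot: [3.139, -0.004, -2.495]
contact_force: [0.5, -0.4, -0.9]
grip_width: 57.8
```

```bash
python3 goto.py 491.6 173 55 217
python3 - <<'E'
from h import *
for n in ("scene","side"): save(n,n+"4")
a=cv2.imread("pics/scene4.png")[215:305,140:320]; b=cv2.imread("pics/side4.png")[150:240,200:320]
cv2.imwrite("pics/c4.png",np.hstack([cv2.resize(a,None,fx=2.6,fy=2.6,interpolation=2),cv2.resize(b,None,fx=2.6,fy=2.6,interpolation=2)]))
E
```

```text
pos [490.1 172.6  54.9] rpy deg [ 179.85   -0.23 -142.94] F [ 0.5 -0.4 -0.9] w 57.8 t 9.3833
shift [-0.07 -0.03 -0.  ] turn [ 0.04 -0.06  0.01]
```

View pics/c4.png

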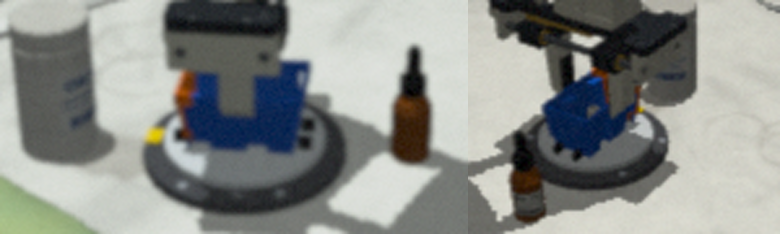

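Emit:
{"op": "step_arm", "data": {"moves": [0, 0, 0, 0, 0, 0, -1, 0, 0, 0, 0, 0, 0, -1, 0, 0, 0, 0, 0, 0, -1, 0, 0, 0, 0, 0, 0, -1, 0, 0, -1, 0, 0, 0, -1, 0, 0, -1, 0, 0, 0, -1, 0, 0, -1, 0, 0, 0, -1, 0, 0, -1, 0, 0, 0, -1]}}

```text
time: 10.15
tool_pos: [487.5, 172.2, 133.4]
tcp_rot: [3.133, -0.013, -2.5]
contact_force: [0.4, 0.3, 0.7]
grip_width: 91.4
```

Emit:
{"op": "step_arm", "data": {"moves": [0, 0, -1, 0, 0, 0, -1, -0.5, 0, -1, 0, 0, 0, -1, -1, 0, -1, 0, 0, 0, -1, -1, 0, -1, 0, 0, 0, -1, -0.5, 0, -1, 0, 0, 0, -1, 0, 0, 0, 0, 0, 0, -1, 0, 0, 0, 0, 0, 0, -1]}}

```text
time: 10.73
tool_pos: [539.2, 209.8, 242.4]
tcp_rot: [3.135, -0.007, -2.503]
contact_force: [-0.7, -0.0, -0.8]
grip_width: 91.8
```

Run:
```python
from h import *
import pickle
o=get_obs(); C=cam("wrist",o); im=save("wrist","w5"); pickle.dump(C,open("C5.pkl","wb")); print(o["tool_pos"],o["tcp_rot"],o["joint_positions"].round(3),o["dq"].round(3))
cv2.imwrite("pics/w5c.png",cv2.resize(im[80:260,200:400],None,fx=3,fy=3,interpolation=cv2.INTER_NEAREST))
```

```text
[539.16702294 209.77576068 242.41073793] [ 3.1348465  -0.00669162 -2.50294433] [ 0.237  0.435  1.337  0.004  1.378 -1.974] [ 0.007 -0.011 -0.055  0.003  0.018  0.007]
```

View pics/w5c.png

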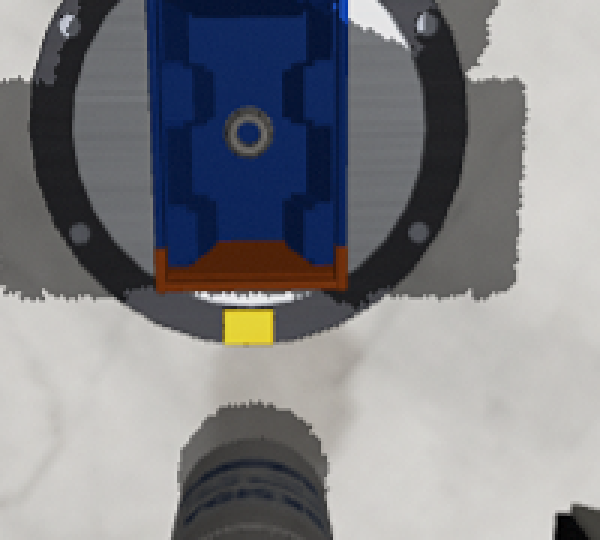

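Run:
```python
from h import *
import pickle
im=cv2.imread("pics/w5.png")
cv2.imwrite("pics/w5d.png",cv2.resize(im[30:260,200:400],None,fx=2.6,fy=2.6,interpolation=cv2.INTER_NEAREST))
```

```text
(no output)
```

View pics/w5d.png

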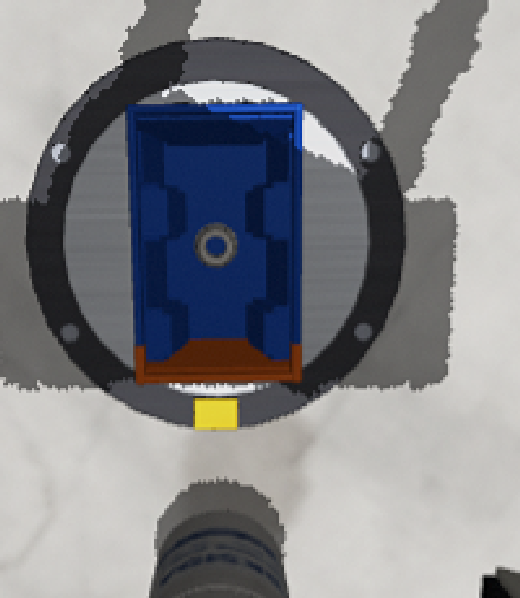

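Run:
```python
from h import *
import pickle
C=pickle.load(open("C5.pkl","rb"))
f=lambda a,z: onplane(C,np.array(a,float)/2.6+[200,30]-.4,z)
P=f([(126,105),(302,102),(302,382),(136,385)],68); print(P.round(1),[np.linalg.norm(P[i]-P[(i+1)%4]).round(1) for i in range(4)])
c=P.mean(0); d=P[2]+P[3]-P[0]-P[1]; e=P[1]+P[2]-P[0]-P[3]
print("tote c",c.round(1),np.degrees(np.arctan2(d[1],d[0]))%360,"perp",np.degrees(np.arctan2(e[1],e[0]))%360)
B=f([(26,238),(406,237),(215,37),(76,371),(356,371),(81,97),(351,97)],10)
A=np.c_[2*B[:,:2],np.ones(len(B))]; s=np.linalg.lstsq(A,(B[:,:2]**2).sum(1),rcond=None)[0]; print("base c",s[:2],"R",np.sqrt(s[2]+s[:2]@s[:2]))
p=f([(194,398),(238,398),(238,430),(195,430)],14)
for k in (s[:2],c[:2]):
    q=p.mean(0)[:2]-k; print("pointer",np.linalg.norm(q),np.degrees(np.arctan2(q[1],q[0])))
v=p[1]+p[2]-p[0]-p[3];print("pointer yaw by edge",np.degrees(np.arctan2(v[1],v[0])), np.linalg.norm(v)/2)
```

```text
[[472.4 122.5  68. ]
 [437.3 168.2  68. ]
 [510.3 225.   68. ]
 [546.  178.6  68. ]] [np.float64(57.6), np.float64(92.5), np.float64(58.6), np.float64(92.5)]
tote c [491.5 173.6  68. ] 37.5743101318107 perp 127.56558313716508
base c [492.19536001 174.06338055] R 76.14734267178493
pointer 67.28087298800422 36.515567154060044
pointer 68.12875240460276 36.483464297496724
pointer yaw by edge 126.52135563533501 17.998413930098337
```

Tote now at 37.6° against the pointer at 36.5°, so within about 1° — aligned. Now to the grey tote.

Emit:
{"op": "step_arm", "data": {"moves": [0.57, -0.82, 0, 0, 0, 1, -1, 0.52, -0.86, 0, 0, 0, 1, -1, 0.45, -0.89, 0, 0, 0, 1, -1, 0.39, -0.92, 0, 0, 0, 1, -1, 0.33, -0.95, 0, 0, 0, 1, -1, 0.26, -0.97, 0, 0, 0, 1, -1, 0.19, -0.98, 0, 0, 0, 1, -1, 0.12, -0.99, 0, 0, 0, 1, -1]}}

```text
time: 11.45
tool_pos: [533.2, 45.1, 232.0]
tcp_rot: [3.138, -0.028, -3.081]
contact_force: [0.8, -0.4, -0.6]
grip_width: 92.2
```

Emit:
{"op": "step_arm", "data": {"moves": [0.05, -1, 0, 0, 0, 1, -1, -0.02, -1, 0, 0, 0, 1, -1, -0.09, -1, 0, 0, 0, 1, -1, -0.16, -0.99, 0, 0, 0, 1, -1, -0.22, -0.97, 0, 0, 0, 1, -1, -0.29, -0.96, 0, 0, 0, 1, -1, -0.36, -0.93, 0, 0, 0, 1, -1, -0.42, -0.91, 0, 0, 0, 1, -1]}}

```text
time: 12.12
tool_pos: [521.1, -122.9, 221.1]
tcp_rot: [-3.123, -0.045, 2.61]
contact_force: [0.8, -0.7, 0.2]
grip_width: 91.7
```

```bash
python3 goto.py 539.6 -204.6 150 150.45
```

```text
pos [ 521.1 -122.9  221.1] rpy deg [-178.92   -2.6   149.56] F [ 0.8 -0.7  0.2] w 91.7 t 12.1167
shift [-3.03 -2.99  3.48] turn [-0.26 -0.65 -0.22]
```

Emit:
{"op": "step_arm", "data": {"moves": [-0.75, -0.75, 0, -0.26, -0.65, -0.2, -1, -0.75, -0.75, 0.4, 0, 0, 0, -1, -0.75, -0.75, 0.6, 0, 0, 0, -1, -0.5, -0.5, 0.6, 0, 0, 0, -1, 0, 0, 0, 0, 0, 0, -1]}}

```text
time: 12.53
tool_pos: [535.4, -204.2, 181.7]
tcp_rot: [-3.14, -0.008, 2.615]
contact_force: [0.1, 0.0, -0.2]
grip_width: 91.8
```

```bash
python3 goto.py 539.6 -204.6 100 150.45
```

```text
pos [ 535.4 -204.2  181.7] rpy deg [-179.93   -0.44  149.84] F [ 0.1  0.  -0.2] w 91.8 t 12.5333
shift [-0.22  0.09  4.08] turn [-0.02 -0.11 -0.15]
```

Emit:
{"op": "step_arm", "data": {"moves": [-0.22, 0.09, 1, 0, -0.11, -0.15, -0.65, -0.1, 0, 1, 0, 0, 0, -0.65, 0, 0, 0.8, 0, 0, 0, -0.65, 0, 0, 0, 0, 0, 0, -0.65]}}

```text
time: 12.87
tool_pos: [539.1, -204.1, 121.0]
tcp_rot: [-3.141, -0.006, 2.623]
contact_force: [-1.2, -0.2, -1.3]
grip_width: 76.3
```

```bash
python3 goto.py 539.6 -204.6 36 150.45;  python3 - <<'E'
from h import *
import pickle
o=get_obs(); C=cam("wrist",o); im=save("wrist","w6"); pickle.dump(C,open("C6.pkl","wb"))
E
```

```text
pos [ 539.1 -204.1  121. ] rpy deg [-179.98   -0.35  150.31] F [-1.2 -0.2 -1.3] w 76.3 t 12.8667
shift [-0.06 -0.01  4.25] turn [-0.01 -0.09 -0.03]
```

View pics/w6.png

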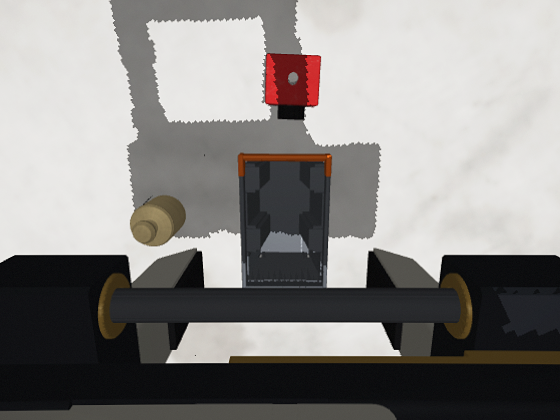

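Run:
```python
from h import *
import pickle
C=pickle.load(open("C6.pkl","rb"))
P=onplane(C,[(238,153.5),(331,153.5)],50); v=P[1]-P[0]; print(P,np.linalg.norm(v)); th=np.arctan2(v[0],-v[1])
m=P.mean(0)[:2]; a=np.arctan2(v[1],v[0])+np.pi/2
for s in (a,): print(np.degrees(s)%360, m-46*np.array([np.cos(s),np.sin(s)]), m+46*np.array([np.cos(s),np.sin(s)]))
```

```text
[[ 484.8805358  -206.5859947    50.        ]
 [ 513.57323704 -156.22663041   50.        ]] 57.95978498294359
150.32728286637925 [ 539.19478412 -204.17838214] [ 459.25898871 -158.63424297]
```

Emit:
{"op": "step_arm", "data": {"moves": [0, 0, 0.9, 0, -0.09, 0, -0.65, 0, 0, 0.9, 0, 0, 0, -0.65, 0, 0, 0.9, 0, 0, 0, -0.65, 0, 0, 0.9, 0, 0, 0, -0.65, 0, 0, 0.5, 0, 0, 0, -0.65, 0, 0, 0, 0, 0, 0, -0.65]}}

```text
time: 13.42
tool_pos: [543.0, -202.8, 44.9]
tcp_rot: [3.141, 0.011, 2.626]
contact_force: [-1.0, -0.6, -0.5]
grip_width: 75.6
```

```bash
python3 goto.py 539.2 -204.2 34 150.3
```

```text
pos [ 543.  -202.8   44.9] rpy deg [179.96   0.65 150.46] F [-1.  -0.6 -0.5] w 75.6 t 13.4167
shift [ 0.14 -0.16  0.54] turn [0.01 0.16 0.04]
```

Emit:
{"op": "step_arm", "data": {"moves": [0.2, -0.16, 0.4, 0, 0.16, 0.04, -0.65, 0.1, -0.1, 0.3, 0, 0, 0, -0.65, 0, 0, 0, 0, 0, 0, -0.65]}}

```text
time: 13.67
tool_pos: [536.1, -204.6, 32.7]
tcp_rot: [3.141, 0.003, 2.624]
contact_force: [-0.7, 0.0, -0.3]
grip_width: 76.0
```

```bash
python3 goto.py 539.2 -204.2 34 150.3
```

```text
pos [ 536.1 -204.6   32.7] rpy deg [1.7995e+02 1.5000e-01 1.5035e+02] F [-0.7  0.  -0.3] w 76.0 t 13.6667
shift [-0.13  0.09 -0.07] turn [0.01 0.04 0.01]
```

Emit:
{"op": "step_arm", "data": {"moves": [-0.12, 0.06, 0, 0, 0.04, 0, -0.65, 0, 0, 0, 0, 0, 0, 0, 0, 0, 0, 0, 0, 0, 1, 0, 0, 0, 0, 0, 0, 1, 0, 0, 0, 0, 0, 0, 1]}}

```text
time: 14.08
tool_pos: [540.2, -205.7, 35.0]
tcp_rot: [3.141, 0.003, 2.623]
contact_force: [-0.4, 0.5, -2.3]
grip_width: 57.7
```

Emit:
{"op": "step_arm", "data": {"moves": [0, 0, 0, 0, 0, 0, 1, 0, 0, 0, 0, 0, 0, 1, 0, 0, 0, 0, 0, 0, 1]}}

```text
time: 14.33
tool_pos: [540.1, -205.6, 35.0]
tcp_rot: [3.141, 0.003, 2.623]
contact_force: [0.4, 0.6, -1.2]
grip_width: 57.4
```

Gripped. Lifting straight up, then measuring how it sits in the grip.

Emit:
{"op": "step_arm", "data": {"moves": [0, 0, -0.4, 0, 0, 0, 1, 0, 0, -0.8, 0, 0, 0, 1, 0, 0, -1, 0, 0, 0, 1, 0, 0, -1, 0, 0, 0, 1, 0, 0, -1, 0, 0, 0, 1, 0, 0, -1, 0, 0, 0, 1, 0, 0, -1, 0, 0, 0, 1, 0, 0, -1, 0, 0, 0, 1]}}

```text
time: 15.0
tool_pos: [536.3, -203.7, 182.9]
tcp_rot: [3.141, -0.009, 2.623]
contact_force: [0.1, -0.3, -1.1]
grip_width: 57.3
```

Emit:
{"op": "step_arm", "data": {"moves": [0, 0, 0, 0, 0, 0, 1]}}

```text
time: 15.08
tool_pos: [538.1, -204.6, 187.7]
tcp_rot: [3.141, -0.001, 2.624]
contact_force: [0.7, -0.0, -0.5]
grip_width: 57.7
```

```bash
python3 goto.py 520 0 180 160;  python3 - <<'E'
from h import *
im=save("wrist","w7")
E
```

```text
pos [ 538.1 -204.6  187.7] rpy deg [ 1.7995e+02 -8.0000e-02  1.5032e+02] F [ 0.7 -0.  -0.5] w 57.7 t 15.0833
shift [5.85 8.44 0.4 ] turn [ 0.01 -0.02 -2.42]
```

View pics/w7.png

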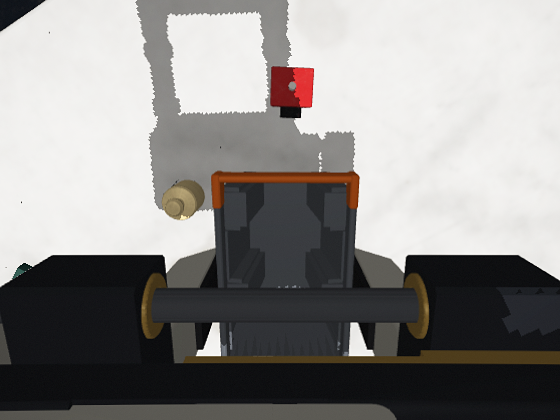

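Run:
```python
from h import *
c=get_calibration("wrist"); M=c["mount"]; C=(c["mtx"],c["k1"],M[:3,3],M[:3,:3])
for z in (-13,-15,-17):
    P=onplane(C,[(211.5,173),(359,173)],z); print(z,P.round(2),np.linalg.norm(P[1]-P[0]),"centre x",P.mean(0)[0]-46,"y",P.mean(0)[1])
```

```text
-13 [[ 47.04 -29.18 -13.  ]
 [ 47.05  29.98 -13.  ]] 59.15352444129771 centre x 1.0490554467672126 y 0.39873571409317066
-15 [[ 47.37 -28.78 -15.  ]
 [ 47.38  29.57 -15.  ]] 58.344741078424875 centre x 1.3792437128458417 y 0.3965445058188166
-17 [[ 47.7  -28.37 -17.  ]
 [ 47.71  29.16 -17.  ]] 57.53595771555203 centre x 1.7094319789244707 y 0.39435329754445725
```

Held level. The orange corners at (212,173) and (359,173) put the tote 1.3 mm along tool x. Carrying it to the turntable and turning on the way.

Emit:
{"op": "step_arm", "data": {"moves": [0.57, 0.82, 0, 0, 0, -1, 1, 0.52, 0.86, 0, 0, 0, -1, 1, 0.45, 0.89, 0, 0, 0, -1, 1, 0.39, 0.92, 0, 0, 0, -1, 1, 0.33, 0.95, 0, 0, 0, -1, 1, 0.26, 0.97, 0, 0, 0, -1, 1, 0.19, 0.98, 0, 0, 0, -1, 1, 0.12, 0.99, 0, 0, 0, -1, 1]}}

```text
time: 15.8
tool_pos: [515.6, -41.3, 177.3]
tcp_rot: [3.135, -0.016, -3.084]
contact_force: [0.7, 0.2, -1.4]
grip_width: 57.8
```

Emit:
{"op": "step_arm", "data": {"moves": [0.05, 1, 0, 0, 0, -1, 1, -0.02, 1, 0, 0, 0, -1, 1, -0.09, 1, 0, 0, 0, -1, 1, -0.16, 0.99, 0, 0, 0, -1, 1, -0.22, 0.97, 0, 0, 0, -1, 1, -0.29, 0.96, 0, 0, 0, -1, 1, -0.36, 0.93, 0, 0, 0, -1, 1, -0.42, 0.91, 0, 0, 0, -1, 1]}}

```text
time: 16.47
tool_pos: [487.3, 125.8, 168.5]
tcp_rot: [3.115, -0.024, -2.497]
contact_force: [-0.2, -0.4, -1.4]
grip_width: 57.5
```

```bash
python3 goto.py 492.4 174.2 170 217.5
```

```text
pos [487.3 125.8 168.5] rpy deg [ 178.47   -1.4  -143.05] F [-0.2 -0.4 -1.4] w 57.5 t 16.4667
shift [-1.66  1.78 -0.07] turn [ 0.38 -0.35 -0.14]
```

Emit:
{"op": "step_arm", "data": {"moves": [-0.5, 0.5, 0, 0.38, -0.35, -0.14, 1, -0.5, 0.5, 0, 0, 0, 0, 1, -0.3, 0.35, 0, 0, 0, 0, 1, 0, 0, 0, 0, 0, 0, 1, 0, 0, 0, 0, 0, 0, 1]}}

```text
time: 16.88
tool_pos: [486.7, 167.9, 162.9]
tcp_rot: [3.136, -0.008, -2.478]
contact_force: [0.3, -0.3, -0.7]
grip_width: 57.4
```

```bash
python3 goto.py 492.4 174.2 140 217.5
```

```text
pos [486.7 167.9 162.9] rpy deg [ 179.71   -0.46 -141.96] F [ 0.3 -0.3 -0.7] w 57.4 t 16.8833
shift [-0.43  0.07  1.14] turn [ 0.07 -0.11  0.13]
```

Emit:
{"op": "step_arm", "data": {"moves": [-0.43, 0.08, 0, 0.07, -0.11, 0.13, 1, 0, 0, 0.5, 0, 0, 0, 1, 0, 0, 0.5, 0, 0, 0, 1, 0, 0, 0, 0, 0, 0, 1, 0, 0, 0, 0, 0, 0, 1]}}

```text
time: 17.3
tool_pos: [493.4, 172.2, 139.8]
tcp_rot: [-3.141, -0.001, -2.492]
contact_force: [-0.0, -0.8, -0.3]
grip_width: 57.9
```

```bash
python3 goto.py 492.4 174.2 125 217.5
```

```text
pos [493.4 172.2 139.8] rpy deg [-1.7999e+02 -9.0000e-02 -1.4276e+02] F [-0.  -0.8 -0.3] w 57.9 t 17.3
shift [-0.02  0.11  0.74] turn [-0.   -0.02 -0.06]
```

Emit:
{"op": "step_arm", "data": {"moves": [0, 0.12, 0.25, 0, 0, -0.06, 1, 0, 0, 0.25, 0, 0, 0, 1, 0, 0, 0.2, 0, 0, 0, 1, 0, 0, 0, 0, 0, 0, 1, 0, 0, 0, 0, 0, 0, 1]}}

```text
time: 17.72
tool_pos: [492.1, 173.1, 124.4]
tcp_rot: [-3.141, -0.002, -2.489]
contact_force: [-0.5, 0.2, -0.3]
grip_width: 57.7
```

```bash
python3 goto.py 492.4 174.2 110 217.5
python3 - <<'E'
from h import *
a=save("scene","scene8")[190:300,140:330]; b=save("side","side8")[140:235,200:310]
cv2.imwrite("pics/c8.png",np.hstack([cv2.resize(a,(494,286),interpolation=2),cv2.resize(b,(300,286),interpolation=2)]))
save("wrist","w8")
E
```

```text
pos [492.1 173.1 124.4] rpy deg [-1.7998e+02 -1.0000e-01 -1.4260e+02] F [-0.5  0.2 -0.3] w 57.7 t 17.7167
shift [-0.05  0.03  0.72] turn [-0.01 -0.02 -0.02]
```

View pics/c8.png

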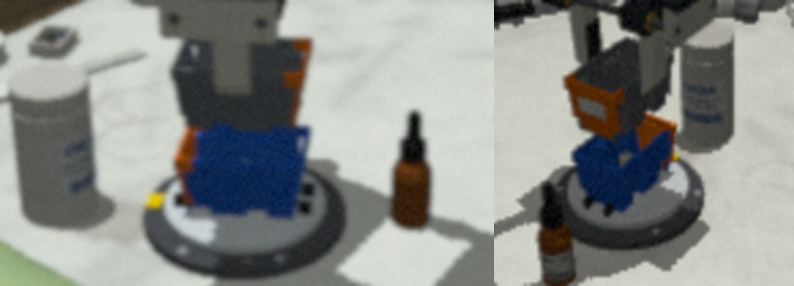

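View pics/w8.png

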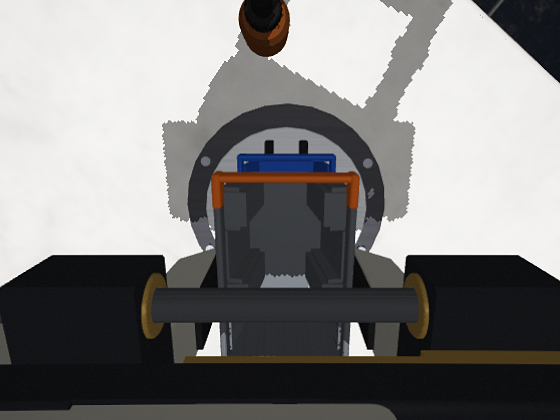

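Run:
```python
from h import *
im=cv2.imread("pics/w8.png")[140:190,200:370]; cv2.imwrite("pics/w8c.png",cv2.resize(im,None,fx=4.7,fy=4.7,interpolation=0))
c=get_calibration("wrist"); M=c["mount"]; C=(c["mtx"],c["k1"],M[:3,3],M[:3,:3])
g=onplane(C,[(211.5,173),(359,173)],-15); b=onplane(C,[(237,154),(336,154)],56.4)
print(g.round(1),b.round(1),np.linalg.norm(b[1]-b[0]))
```

```text
[[ 47.4 -29.2 -15. ]
 [ 47.4  29.2 -15. ]] [[ 46.8 -28.   56.4]
 [ 46.8  29.7  56.4]] 57.74393729583565
```

View pics/w8c.png

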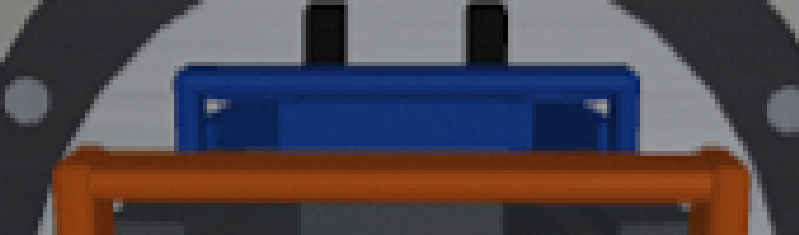

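Grey's orange end lines up with the blue plain end within 1 mm and in yaw. Lowering slowly.

Emit:
{"op": "step_arm", "data": {"moves": [-0.02, 0.04, 0.25, 0, 0, 0, 1, 0, 0, 0.25, 0, 0, 0, 1, 0, 0, 0.2, 0, 0, 0, 1, 0, 0, 0, 0, 0, 0, 1]}}

```text
time: 18.2
tool_pos: [492.5, 174.4, 110.1]
tcp_rot: [-3.14, 0.0, -2.489]
contact_force: [-0.1, -0.5, -1.3]
grip_width: 57.4
```

```bash
python3 goto.py 492.4 173.4 95 217.5
```

```text
pos [492.5 174.4 110.1] rpy deg [-1.7992e+02  3.0000e-02 -1.4258e+02] F [-0.1 -0.5 -1.3] w 57.4 t 18.2
shift [ 0.03 -0.03  0.75] turn [-0.02  0.01 -0.02]
```

Emit:
{"op": "step_arm", "data": {"moves": [0, 0, 0.15, 0, 0, 0, 1, 0, 0, 0.15, 0, 0, 0, 1, 0, 0, 0.1, 0, 0, 0, 1, 0, 0, 0, 0, 0, 0, 1]}}

```text
time: 18.53
tool_pos: [492.3, 174.3, 100.7]
tcp_rot: [-3.141, -0.0, -2.488]
contact_force: [-0.0, -0.3, -1.3]
grip_width: 57.6
```

```bash
python3 goto.py 492.4 173.8 95 217.5
```

```text
pos [492.3 174.3 100.7] rpy deg [-1.7994e+02 -2.0000e-02 -1.4258e+02] F [-0.  -0.3 -1.3] w 57.6 t 18.5333
shift [ 0.01 -0.02  0.29] turn [-0.01 -0.01 -0.02]
```

Emit:
{"op": "step_arm", "data": {"moves": [0, 0, 0.1, 0, 0, 0, 1, 0, 0, 0.08, 0, 0, 0, 1, 0, 0, 0, 0, 0, 0, 1]}}

```text
time: 18.78
tool_pos: [492.4, 174.3, 96.7]
tcp_rot: [-3.141, -0.0, -2.489]
contact_force: [-0.1, 0.4, -1.4]
grip_width: 57.6
```

Emit:
{"op": "step_arm", "data": {"moves": [0, 0, 0.06, 0, 0, 0, 1, 0, 0, 0, 0, 0, 0, 1]}}

```text
time: 18.95
tool_pos: [492.4, 174.4, 95.5]
tcp_rot: [-3.14, -0.0, -2.489]
contact_force: [-0.2, -0.2, -0.6]
grip_width: 57.6
```

Emit:
{"op": "step_arm", "data": {"moves": [0, 0, 0.05, 0, 0, 0, 1, 0, 0, 0, 0, 0, 0, 1]}}

```text
time: 19.12
tool_pos: [492.7, 174.4, 94.9]
tcp_rot: [-3.14, 0.001, -2.488]
contact_force: [0.6, 0.6, -0.7]
grip_width: 57.5
```

Emit:
{"op": "step_arm", "data": {"moves": [0, 0, 0.05, 0, 0, 0, 1, 0, 0, 0, 0, 0, 0, 1]}}

```text
time: 19.28
tool_pos: [492.8, 174.4, 95.0]
tcp_rot: [-3.14, 0.001, -2.488]
contact_force: [-1.0, -0.2, -1.0]
grip_width: 57.7
```

Emit:
{"op": "step_arm", "data": {"moves": [0, 0, 0.08, 0, 0, 0, 1, 0, 0, 0, 0, 0, 0, 1, 0, 0, 0, 0, 0, 0, 1]}}

```text
time: 19.53
tool_pos: [493.4, 174.6, 95.2]
tcp_rot: [-3.138, 0.004, -2.488]
contact_force: [0.6, 0.5, -1.6]
grip_width: 57.4
```

The tote stopped at the expected height, TCP 95, so its underside is at 60 with negligible force. Releasing.

Emit:
{"op": "step_arm", "data": {"moves": [0, 0, 0, 0, 0, 0, -0.5, 0, 0, 0, 0, 0, 0, -0.6, 0, 0, 0, 0, 0, 0, -0.6, 0, 0, 0, 0, 0, 0, -0.6, 0, 0, -0.4, 0, 0, 0, -0.6, 0, 0, -0.8, 0, 0, 0, -0.6, 0, 0, -1, 0, 0, 0, -0.6, 0, 0, -1, 0, 0, 0, -0.6]}}

```text
time: 20.2
tool_pos: [490.5, 174.0, 157.4]
tcp_rot: [3.14, -0.006, -2.489]
contact_force: [-0.3, -0.2, -0.0]
grip_width: 73.6
```

Emit:
{"op": "step_arm", "data": {"moves": [0, 0, -1, 0, 0, 0, -0.6, 0, 0, -1, 0, 0, 0, -0.6, 0, 0, -1, 0, 0, 0, -0.6, -0.5, 0, -1, 0, 0, 0, -0.6, -1, 0, -1, 0, 0, 0, -0.6, -0.5, 0, 0, 0, 0, 0, -0.6, 0, 0, 0, 0, 0, 0, -0.6, 0, 0, 0, 0, 0, 0, -0.6]}}

```text
time: 20.87
tool_pos: [524.1, 199.3, 272.5]
tcp_rot: [-3.138, 0.005, -2.489]
contact_force: [0.4, -0.4, -0.7]
grip_width: 73.3
```

```bash
python3 goto.py 492.4 173.8 200 217.5
python3 - <<'E'
from h import *
import pickle
pickle.dump(cam("wrist"),open("C9.pkl","wb")); save("wrist","w9")
a=save("scene","scene9")[190:300,140:330]; b=save("side","side9")[140:235,200:310]
cv2.imwrite("pics/c9.png",np.hstack([cv2.resize(a,(494,286),interpolation=2),cv2.resize(b,(300,286),interpolation=2)]))
E
```

```text
pos [524.1 199.3 272.5] rpy deg [-179.81    0.28 -142.6 ] F [ 0.4 -0.4 -0.7] w 73.3 t 20.8667
shift [ 2.05 -0.04  3.62] turn [-0.05  0.07 -0.03]
```

View pics/c9.png

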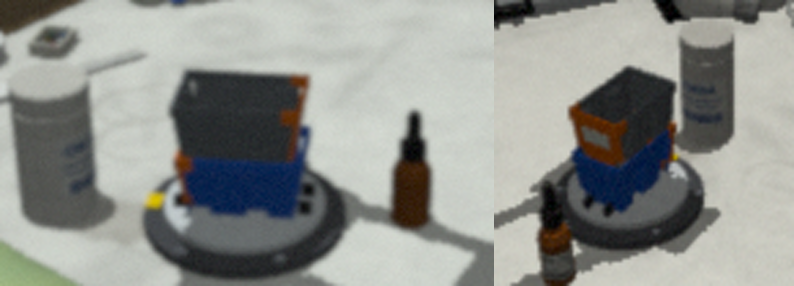

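View pics/w9.png

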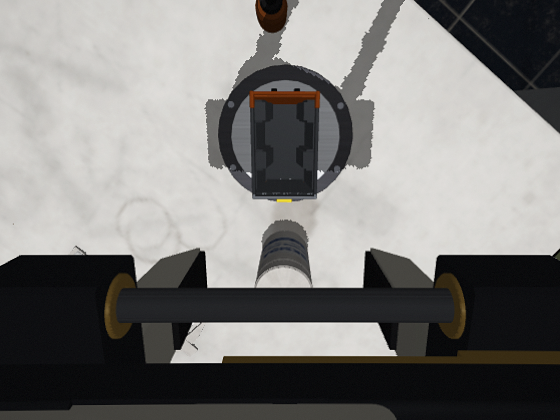

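Run:
```python
from h import *
import pickle
C=pickle.load(open("C9.pkl","rb"))
uv=[(250,91.5),(320,91.5),(317.5,198),(251,198)]
for z in (103,110):
    P=onplane(C,uv,z); c=P.mean(0); d=P[0]+P[1]-P[2]-P[3]
    print(z,P.round(1),[np.linalg.norm(P[i]-P[(i+1)%4]).round(1) for i in range(4)],c.round(1),np.degrees(np.arctan2(d[1],d[0]))%360)
S=cam("scene");im=cv2.imread("pics/scene9.png");
# predicted rim corners in scene/side for level stack
a=np.radians(217.5); X=np.array([np.cos(a),np.sin(a),0]);Y=np.array([-X[1],X[0],0]);o=np.array([491.5,173.6,110])
Q=[o+i*46*X+j*29*Y for i,j in((1,1),(1,-1),(-1,-1),(-1,1))]
out=[]
for n,r in(("scene",(190,300,140,330)),("side",(140,235,200,310))):
    im=cv2.imread(f"pics/{n}9.png"); k=4; im=cv2.resize(im,None,fx=k,fy=k,interpolation=2)
    cv2.polylines(im,[(proj(cam(n),Q)*k+k/2).round().astype(int)],True,(0,255,0),1)
    im=im[r[0]*k:r[1]*k,r[2]*k:r[3]*k]; out.append(cv2.resize(im,(400,400*im.shape[0]//im.shape[1])))
h=min(o.shape[0] for o in out); cv2.imwrite("pics/c9b.png",np.hstack([o[:h] for o in out]))
```

```text
103 [[474.2 123.  103. ]
 [438.1 170.2 103. ]
 [511.8 226.7 103. ]
 [549.  178.2 103. ]] [np.float64(59.4), np.float64(92.9), np.float64(61.1), np.float64(92.9)] [493.3 174.5 103. ] 216.99362906936693
110 [[474.1 123.7 110. ]
 [438.8 169.9 110. ]
 [510.9 225.2 110. ]
 [547.2 177.8 110. ]] [np.float64(58.2), np.float64(90.9), np.float64(59.8), np.float64(91.0)] [492.7 174.1 110. ] 216.99362906936693
```

View pics/c9b.png

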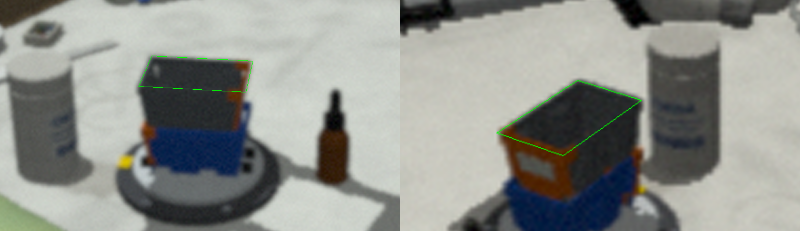

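Run:
```python
import cv2,numpy as np
o=[]
for n in("scene","side"):
    a=cv2.imread(f"pics/{n}0.png").astype(int);b=cv2.imread(f"pics/{n}9.png").astype(int)
    o.append(cv2.resize(cv2.imread(f"pics/{n}9.png"),(400,300)))
cv2.imwrite("pics/full9.png",np.hstack(o))
```

```text
(no output)
```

View pics/full9.png

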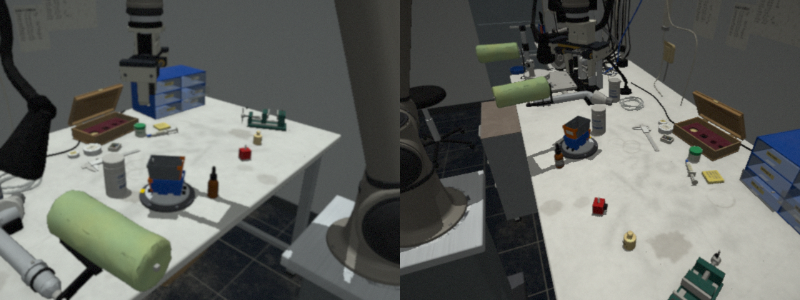

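The predicted level rim outline at z=110 matches the grey rim in both fixed views. The bystanders look undisturbed and the robot is clear, so I'm handing in.

```bash
python3 -c "
from plant import *
print(close_job()); print(get_obs()['time'])"
```

```text
the job is handed in; nothing more can be done
None
the job is handed in; nothing more can be done
```

The job is done and handed in, with the clock at about 21 s.

- **Turning the blue tote:** I gripped it across its width on the axis and turned it about 161° counter-clockwise. When measured afterwards, its orange end was at 37.6° and the pointer at 36.5°, so it sits about 1° off.
- **Stacking the grey tote:** I placed it the opposite way, with its orange end at about 217°. Lowering stopped at the expected ledge height (underside about 60 mm) with under 2 N of force.

**Last checks:**
- **Height and level:** A level rim outline drawn at 110 mm matched the grey tote in both fixed views. That is where it should be if it stands on the ledges and is clear of the collet.
- **Centring:** From the wrist view the grey tote's centre came out about 1 mm from the axis, within the calibration error.
- **Bystanders and gripper:** The can, dropper bottle, magnet and weight looked unmoved by eye; I did not re-measure them. The gripper was clear of everything.

No check failed. The only disagreements were the 1° at the pointer and 1–2 mm between views.

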